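# Set up a candle mould for over-pouring

## Task

Set up the mould on the round steel tray, in this order: stand the small candle in the middle of the tray, put the banded white sleeve on the tray over it, also centred, then lay the metal collar flat and centred on the sleeve's rim, and last set the wick bar across the middle of the collar with its peg upright. Let go of each piece before fetching the next, set each one down gently rather than dropping it, and leave the big candle, the filled mould and the lidded jar where they are.

Things in the scene. Friction and masses are not known exactly. Their poses are not given: they have to be found in the camera images.
- tray: Round dark steel casting tray, fixed to the table, 120 mm across. Origin at the centre of its underside, on the table; z up. Its flat floor is 5 mm above the origin; a rim 5 mm thick runs round the edge, its top 9 mm above the origin. A thin bright ring, 62 mm across, on the floor marks the middle (only drawn).
- core_center (a point): The small candle: plain honey-yellow wax cylinder, 30 mm in diameter, 50 mm tall, standing upright, with a 6 mm wick stub (look only). The point is at its centre, 25 mm above its underside. About 35 g.
- sleeve_center (a point): The sleeve: upright off-white tube open at both ends with three thin black rubber bands round it; outside diameter 58 mm, bore 50 mm, 70 mm tall, rigid. The point is on its axis, 35 mm above its underside. About 90 g.
- collar_center (a point): The collar: thick aluminium ring lying flat; outside diameter 64 mm, hole 40 mm, 24 mm high. The point is on its axis, 12 mm above its underside. About 100 g.
- wickbar_center (a point): The wick bar: flat wooden bar 120 mm long (its x axis), 26 mm wide (y), 8 mm thick, with an upright wooden peg fixed on its middle: 26 mm along x, 14 mm thick along y (take it here), rising to 60 mm above the bar's underside. The point is at the middle, 30 mm above the underside; z up. About 40 g.
- pillar: Bystander: big finished dark-honey candle, 62 mm in diameter, 88 mm tall, plus a 9 mm wick stub. Origin at the centre of its underside. Leave it.
- filled: Bystander: filled mould, an off-white banded cylinder 78 mm in diameter and 56 mm tall, yellow wax showing on top, with a red stick 111 mm long lying across it (top at 64 mm). Origin at the centre of its underside. Leave it.
- jar: Bystander: jar with a white lid, 58 mm in diameter, 75 mm tall. Origin at the centre of its underside. Leave it.
Things that resemble listed ones, but are neither listed nor needed, are in the scene too. What is shaped like the part that bears wickbar_center but turquoise is not meant.

How it is judged:
By the outcome, as a careful person would: the job done as asked, in the order asked, and still so for the second after the job is handed in, with the robot touching nothing.
It also fails if it takes over 134 s, if anything falls off the work surface, if the arm or the gripper's body presses on something with over 40 N, if the wrist force passes 120 N, or if a joint passes its speed limit or range.

## Robot

A 6-joint arm with a two-finger parallel gripper is mounted at the origin on the work surface. World frame = base frame: x ahead of the robot, y to its left, z up, the work surface at z = 0. Lengths are in m, angles in rad, forces in N, time in s.
With the tool pointing down it reaches from about 0.375 to 0.975 m from the base axis. Payload 3.8 kg.
Tool frame: the origin (TCP) lies midway between the tips of the shut fingers; the grasp point (between the pads) lies 19 mm behind it; z points along the fingers, y is the line along which they close (so a half turn about z gives the same grasp; the last joint's range is limited). The gripper opens to 85 mm and grips with 20 to 120 N. Pads are 22 mm wide; open, the fingers measure 114 mm over their backs; the gripper's body (76 mm by 85 mm) begins 54 mm behind the grasp point. The pads swing forward as they close: fully open they stand 13 mm farther back than shut.
Start: joints at [1.128, 0.264, 1.604, -0, 1.274, -0.037], TCP at [0.266, 0.62, 0.231] pointing down, gripper open.
Joint ranges: [-2.63, 2.63], [-0.94, 2.18], [0.31, 2.57], [-1.31, 4.45], [0, 2.66], [-2.55, 2.55]. Speed limits (rad/s): [2.57, 2.57, 3.14, 3.14, 3.14, 3.14].

## Interface

Orientations are given as a rotation vector (axis times angle).
In Python, from workcell import bot gives the robot as it stands.
- The arm moves only by the tool step_arm, never from a script. Its argument "motion" is a list of rows, each a list of 5 numbers: the finger opening in cm, from 0 to 8.54, then the shift along the tool's x, y, z in cm, then the turn about the tool's z in degrees. In form: [[claw, dx, dy, dz, twist], ...]. A call has 1 to 20 rows; each row is the pose to reach, as a shift and turn from the pose commanded when the call began, along the tool's axes at that moment; what a row does not reach only later rows make up. A row lasts 1/10 s, in which the tool goes at most 50 mm and 8.59 degrees, less where a joint would pass 70% of its speed; a pose out of reach is approached as far as the arm can. A call with a gripper value outside its range is refused whole. The fingers move at their own pace and stop on an object; "force" is the grip in N (left out, the last holds). Time passes only in rows, so rows that repeat a pose let the fingers close. It gives the time, the measured TCP pose, the force, the opening and the grip force at its end, in the units of the state.
- bot.read_state(): the state, without advancing time (a new reading comes with each control period).
- bot.read_camera(name): name is "side" or "top" or "wrist"; returns (picture, depth): 420x560x3 uint8, red, green, blue; 420x560 float32, m along the optical axis (not along the pixel's ray), 0 where there is no reading.
- bot.calibration(name): a dict with "mtx" (3x3 intrinsics, pixels), "origin" and "orientation" of the camera in the world; the wrist camera has in their place "T_tool_cam" (4x4, takes a point from camera to tool coordinates, whose origin is the TCP and whose axes are the flange's). Camera axes: x right, y up, looking along -z (the intrinsics and any distortion apply to the point x, -y, -z); pixel columns grow to the right and rows downward; lengths in m; the calibration is good to about 2 mm. A picture is of the moment at which its call begins: read the wrist's pose just before it. calibration takes no time and is no camera call.
- bot.finish_job(): hands the job in; it is judged then, once.
The state is a dict: "time": time; "q": joint angles; "joint_vel": joint speeds; "joint_torque": joint torques, N m; "tool_pos": TCP position; "tcp_rot": TCP orientation; "wrist_force": force on the tool from outside, world axes, zero at the start; "torque": the same for the moment, N m; "width": opening from 0.0 (shut) to 1.0 (fully open); "grip_force": force on a finger pad.
Only numpy, scipy, OpenCV 4.12 (cv2) and the standard library are available. Lean on these libraries where they do the work, as an engineer would, in place of code of your own. Each camera call takes 0.05 s, during which the arm holds its last target. There are 200 camera calls.

## Working session

There is one attempt and no reset: what is moved stays moved. The work goes in short steps, Python scripts to look and compute and a tool call to move; the robot and the scene stay as the last step left them, time stands still between calls to the robot, and variables do not carry over. Pictures are saved under pics/ and viewed, at most 14 in all, crops included, and the job is handed in when it is done.

Besides the shell and the picture viewer there is one more tool, called after "Call:" by a JSON object that holds its "fn" and its "kwargs". step_arm: Moves the arm, as the interface text tells. Its arguments: {"type":"object","properties":{"motion":{"type":"array","items":{"type":"array","items":{"type":"number"}}},"force":{"type":"number"}},"required":["motion"]}

```bash
mkdir -p pics; ls; cat > h.py <<'E'
import numpy as np, cv2
from scipy.spatial.transform import Rotation as R
from workcell import bot
def shot(name,fn=None):
    s=bot.read_state(); im,d=bot.read_camera(name)
    if fn: cv2.imwrite('pics/'+fn,im[...,::-1])
    return s,im,d
def cam(name,s):
    c=bot.calibration(name); K=np.array(c['mtx'])
    if 'T_tool_cam' in c:
        T=np.eye(4);T[:3,:3]=R.from_rotvec(s['tcp_rot']).as_matrix();T[:3,3]=s['tool_pos']
        T=T@np.array(c['T_tool_cam']); return K,T[:3,:3],T[:3,3],c
    o=np.array(c['orientation']); M=o if o.shape==(3,3) else R.from_rotvec(o).as_matrix()
    return K,M,np.array(c['origin']),c
def ray(name,s,u,v):
    K,M,o,c=cam(name,s); dist=c.get('dist',c.get('distortion',None))
    p=cv2.undistortPoints(np.array([[[u,v]]],float),K,None if dist is None else np.array(dist,float))[0,0]
    return o,M@np.array([p[0],-p[1],-1])
def onplane(name,s,u,v,z):
    o,r=ray(name,s,u,v); return o+r*(z-o[2])/r[2]
def cloud(name,s,d):
    K,M,o,c=cam(name,s); v,u=np.mgrid[:d.shape[0],:d.shape[1]]
    X=np.stack([(u-K[0,2])/K[0,0]*d,-(v-K[1,2])/K[1,1]*d,-d],-1)
    return X@M.T+o
E
python3 - <<'E'
from h import *
s,a,d=shot('top','top.png'); s,b,d=shot('side','side.png')
for n in('top','side','wrist'): print(n,bot.calibration(n))
print(s)
E
```

```text
pics
top {'mtx': array([[528.86549886,   0.        , 273.93944813],
       [  0.        , 528.86549886, 220.89507962],
       [  0.        ,   0.        ,   1.        ]]), 'origin': array([ 0.28437272, -0.04270837,  1.45396256]), 'orientation': array([ 0.08576524, -0.09571362, -1.55007756])}
side {'mtx': array([[400.40184266,   0.        , 280.23536727],
       [  0.        , 400.40184266, 204.45847466],
       [  0.        ,   0.        ,   1.        ]]), 'origin': array([0.33027275, 0.53477862, 0.73472198]), 'orientation': array([ 0.09042272, -1.07141594, -2.80131925])}
wrist {'mtx': array([[355.81195346,   0.        , 274.61325372],
       [  0.        , 355.81195346, 215.38568801],
       [  0.        ,   0.        ,   1.        ]]), 'T_tool_cam': array([[-2.63581861e-04,  9.56886440e-01,  2.90462170e-01,
         7.41020019e-02],
       [ 9.99999951e-01,  2.02912221e-04,  2.38991174e-04,
         3.76115929e-04],
       [ 1.69749089e-04,  2.90462219e-01, -9.56886446e-01,
        -1.43651375e-01],
       [ 0.00000000e+00,  0.00000000e+00,  0.00000000e+00,
         1.00000000e+00]])}
{'time': 0.05, 'q': array([ 1.12811013e+00,  2.64734120e-01,  1.60533538e+00,  6.47073851e-06,
        1.27369312e+00, -3.68764106e-02]), 'joint_vel': array([-0.00062276, -0.00061989, -0.00078332,  0.00065647,  0.00079993,
        0.00150497]), 'joint_torque': array([-1.06307678e-03, -5.17028260e+01, -3.68843579e+01, -1.55178250e-04,
        7.10737717e-03,  1.13666823e-05]), 'tool_pos': array([0.26614651, 0.61954466, 0.22999569]), 'tcp_rot': array([-0.63297705, -3.07663095,  0.00330821]), 'wrist_force': array([-0.52034737,  0.27431699,  0.1855268 ]), 'torque': array([-0.05092027, -0.03994898, -0.01623671]), 'grip_force': 0.0, 'width': 0.9973771843738832}
```

View pics/top.png

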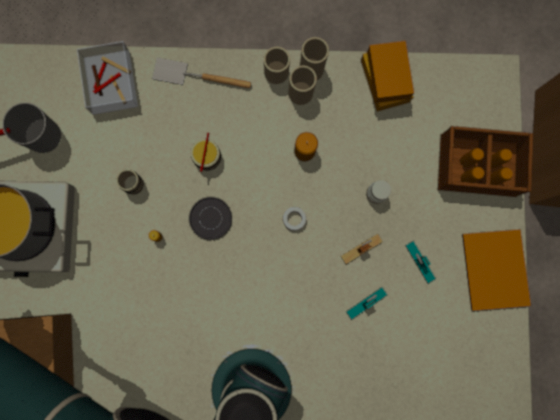

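View pics/side.png

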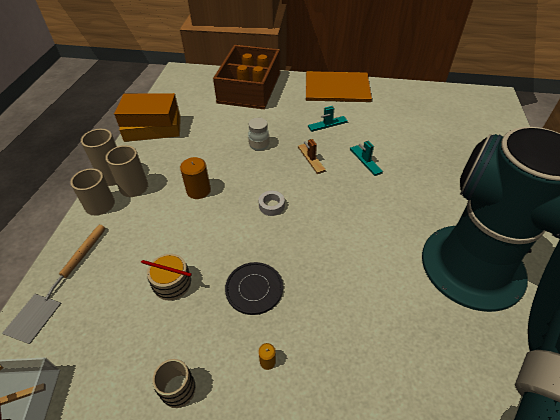

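Candidates:
- **Small candle:** yellow cylinder at top (155,236). The larger one at (306,146) is the pillar.
- **Sleeve:** banded tube at top (130,181), side (173,382). The three plain tubes at top (277,65), (303,85) and (314,55) have no bands.
- **Collar:** ring at top (294,219).
- **Wick bar:** wooden one at top (361,249). The ones at (420,262) and (367,303) are turquoise, so they are not meant.

I'll measure these and confirm them in one crop.

```bash
cat > m.py <<'E'
from h import *
s,a,d=shot('top'); P=cloud('top',s,d)
c=bot.calibration('top');print('valid',(d>0).mean(),'table z',np.median(P[...,2][d>0]))
# seed regions: pixel, top height
for n,(u,v),r,zlo,zt in [('candle',(155,236),14,.02,.05),('sleeve',(130,181),20,.04,.07),('collar',(294,219),18,.012,.024),('bar',(361,249),26,.004,.008),('pillar',(306,146),18,.05,.088),('filled',(205,154),22,.03,.056),('jar',(378,192),18,.04,.075)]:
    m=np.zeros(d.shape,bool); m[v-r:v+r,u-r:u+r]=1
    q=P[m&(d>0)]; q=q[q[:,2]>zlo]; top=q[q[:,2]>zt-.008]
    print(n,len(q),np.percentile(q[:,2],[50,95]).round(3),'med',top.mean(0).round(4),'minrect',cv2.minAreaRect((top[:,:2]*1000).astype(np.float32)))
m=cv2.inRange(cv2.cvtColor(a,cv2.COLOR_RGB2HSV),(0,0,0),(180,255,75))
m[:170]=0;m[250:]=0;m[:,:180]=0;m[:,240:]=0
cs=max(cv2.findContours(m,0,2)[0],key=cv2.contourArea); e=cv2.fitEllipse(cs); print('tray',e,onplane('top',s,*e[0],.008))
_,b,_=shot('side')
f=lambda im,x,y,w,h,W,H:cv2.resize(im[y:y+h,x:x+w],(W,H))
cv2.imwrite('pics/c1.png',np.hstack([f(b,130,330,160,90,480,270),f(b,240,90,160,135,320,270)])[...,::-1])
E
python3 m.py
```

```text
valid 0.9959353741496598 table z 0.0018421314335573813
candle 121 [0.051 0.056] med [0.4045 0.2702 0.0512] minrect ((405.54046630859375, 271.5205078125), (28.653305053710938, 28.218961715698242), 27.3607177734375)
sleeve 247 [0.064 0.075] med [0.5499 0.3435 0.07  ] minrect ((548.648193359375, 343.201904296875), (57.208030700683594, 56.12070083618164), 44.569454193115234)
collar 272 [0.025 0.03 ] med [ 0.4603 -0.1042  0.025 ] minrect ((460.4726257324219, -104.09715270996094), (61.932037353515625, 61.9037971496582), 75.94434356689453)
bar 859 [0.007 0.06 ] med [ 0.383  -0.2881  0.0121] minrect ((381.77923583984375, -289.73681640625), (140.93917846679688, 142.05906677246094), 0.7004333138465881)
pillar 478 [0.089 0.094] med [ 0.6529 -0.1305  0.0893] minrect ((654.0932006835938, -131.1500244140625), (61.68702697753906, 59.10411834716797), 0.07572885602712631)
filled 742 [0.059 0.067] med [0.6292 0.1409 0.0594] minrect ((630.3313598632812, 141.4202880859375), (79.23576354980469, 79.80755615234375), 37.234127044677734)
jar 393 [0.075 0.08 ] med [ 0.5346 -0.3299  0.0763] minrect ((534.4036254882812, -329.9778747558594), (50.03633499145508, 50.05825424194336), 64.94414520263672)
tray ((210.3846893310547, 218.34666442871094), (42.046390533447266, 42.5267219543457), 160.9005126953125) [0.45639863 0.12463544 0.008     ]
```

View pics/c1.png

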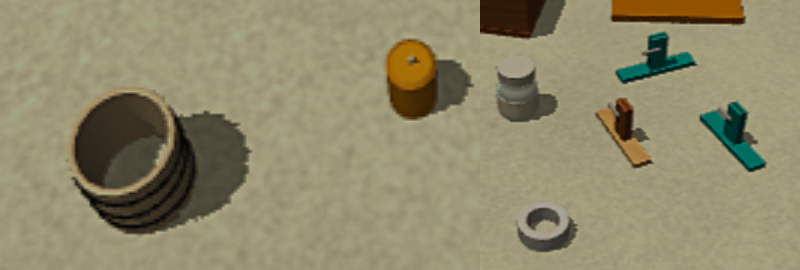

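The crop confirms it: banded sleeve (left), candle, the wooden bar between the two turquoise ones, and the aluminium collar.

```bash
cat >> h.py <<'E'
def go(x,y,z,twist=0):
    s=bot.read_state(); M=R.from_rotvec(s['tcp_rot']).as_matrix()
    v=M.T@(np.array([x,y,z])-s['tool_pos'])*100
    print('t %.1f tcp %s shift cm %s yaw-y %.1f w %.3f'%(s['time'],s['tool_pos'].round(4),v.round(2),np.degrees(np.arctan2(M[1,1],M[0,1])),s['width']))
E
python3 -c "
from h import *
go(.405,.271,.17)"
```

```text
t 0.2 tcp [0.2663 0.6198 0.2304] shift cm [-26.52 -26.56   6.08] yaw-y 66.7 w 1.000
```

Call:
{"fn": "step_arm", "kwargs": {"motion": [[8.5, -26.5, -26.6, 6, 0], [8.5, -26.5, -26.6, 6, 0], [8.5, -26.5, -26.6, 6, 0], [8.5, -26.5, -26.6, 6, 0], [8.5, -26.5, -26.6, 6, 0], [8.5, -26.5, -26.6, 6, 0], [8.5, -26.5, -26.6, 6, 0], [8.5, -26.5, -26.6, 6, 0], [8.5, -26.5, -26.6, 6, 0], [8.5, -26.5, -26.6, 6, 0], [8.5, -26.5, -26.6, 6, 0], [8.5, -26.5, -26.6, 6, 0], [8.5, -26.5, -26.6, 6, 0]], "force": 30}}

```text
time: 1.5
tool_pos: [0.4047, 0.2722, 0.1715]
tcp_rot: [0.63, 3.078, 0.001]
wrist_force: [0.0, 0.4, 0.6]
width: 0.995
grip_force: 0.0
```

```bash
python3 - <<'E'
from h import *
s,im,d=shot('wrist','w1.png'); P=cloud('wrist',s,d)
h=cv2.cvtColor(im,cv2.COLOR_RGB2HSV); m=cv2.inRange(h,(8,150,60),(30,255,255))
cs=max(cv2.findContours(m,0,2)[0],key=cv2.contourArea); print(cv2.boundingRect(cs))
mm=np.zeros_like(m);cv2.drawContours(mm,[cs],-1,255,-1); q=P[(mm>0)&(d>0)]
t=q[(q[:,2]>.046)&(q[:,2]<.056)]; print(np.percentile(q[:,2],[5,50,95]),t.mean(0),cv2.minEnclosingCircle((t[:,:2]*1000).astype(np.float32)))
print(np.median(P[380:,:100].reshape(-1,3),0)); c=t.mean(0); go(c[0],c[1],.01)
E
```

```text
(251, 178, 36, 45)
[0.02919191 0.0506432  0.05215875] [0.40070858 0.26930483 0.05065179] ((401.4822082519531, 268.7271423339844), 14.410460472106934)
[0.37953937 0.2203237  0.24066701]
t 1.6 tcp [0.4047 0.2721 0.1714] shift cm [ 0.26 -0.42 16.14] yaw-y 66.8 w 0.995
```

View pics/w1.png

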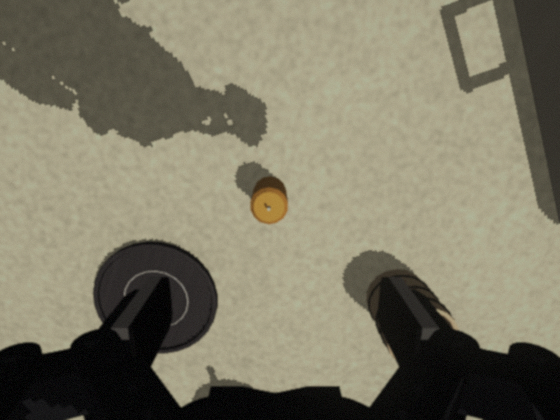

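The picture shows the candle top at (268,206), the tray and its ring at (155,297), and the sleeve partly behind a finger. Next I descend and grip.

Call:
{"fn": "step_arm", "kwargs": {"motion": [[8.5, 0.2, -0.3, 4, 0], [8.5, 0.2, -0.3, 8, 0], [8.5, 0.2, -0.3, 12, 0], [8.5, 0.2, -0.3, 15, 0], [8.5, 0.2, -0.3, 16.3, 0], [8.5, 0.2, -0.3, 16.3, 0], [8.5, 0.2, -0.3, 16.3, 0], [5, 0.2, -0.3, 16.3, 0], [4, 0.2, -0.3, 16.3, 0], [3.4, 0.2, -0.3, 16.3, 0], [3, 0.2, -0.3, 16.3, 0], [2.5, 0.2, -0.3, 16.3, 0], [2.5, 0.2, -0.3, 16.3, 0], [2.5, 0.2, -0.3, 16.3, 0], [2.5, 0.2, -0.3, 16.3, 0], [2.5, 0.2, -0.3, 16.3, 0]], "force": 25}}

```text
time: 3.15
tool_pos: [0.4024, 0.2695, 0.0091]
tcp_rot: [0.633, 3.076, 0.001]
wrist_force: [-0.4, -0.9, 6.6]
width: 0.345
grip_force: 24.9
```

Call:
{"fn": "step_arm", "kwargs": {"motion": [[2.5, 0, 0, -3, 0], [2.5, 0, 0, -6, 0], [2.5, 0, 0, -9, 0], [2.5, 0, 0, -12, 0], [2.5, 0, 0, -12, 0], [2.5, 0, 0, -12, 0], [2.5, 0, 0, -12, 0]]}}

```text
time: 3.85
tool_pos: [0.4008, 0.2685, 0.1267]
tcp_rot: [-0.633, -3.075, 0.003]
wrist_force: [-0.3, -1.4, -0.8]
width: 0.337
grip_force: 25.0
```

```bash
cat >> h.py <<'E'
def tool(s,P): # world -> tool frame, mm
    return (P-s['tool_pos'])@R.from_rotvec(s['tcp_rot']).as_matrix()*1000
E
python3 - <<'E'
from h import *
s,im,d=shot('wrist','w2.png'); P=cloud('wrist',s,d); T=tool(s,P)
h=cv2.cvtColor(im,cv2.COLOR_RGB2HSV); m=cv2.inRange(h,(8,150,60),(30,255,255))>0
q=T[m&(abs(T[...,0])<25)&(abs(T[...,1])<25)&(d>0)]
print(len(q),q.min(0),q.max(0)); zt=np.percentile(q[:,2],3); t=q[q[:,2]<zt+4]; print(zt,t.mean(0),cv2.minEnclosingCircle(t[:,:2].astype(np.float32)))
print(s)
go(.456,.125,.1)
E
```

```text
8001 [-12.77486903 -14.33749054 -44.0280915 ] [15.58893165 14.94914139  6.21711151]
-42.77022109605091 [  2.49735257   0.28803554 -41.49443797] ((0.5648460984230042, 0.2610096335411072), 14.995811462402344)
{'time': 3.85, 'q': array([ 5.38635110e-01, -7.71918415e-03,  2.11246617e+00,  3.78536994e-05,
        1.03965832e+00, -6.26345189e-01]), 'joint_vel': array([0.00114211, 0.01182178, 0.00910001, 0.00059507, 0.00065366,
       0.00044449]), 'joint_torque': array([-2.39848312e-03, -3.37328696e+01, -3.41736817e+01,  5.87000818e-05,
       -4.63891402e-02, -1.73073920e-05]), 'tool_pos': array([0.40075512, 0.26850192, 0.12672028]), 'tcp_rot': array([-6.32696004e-01, -3.07508136e+00,  2.94436899e-03]), 'wrist_force': array([-0.32054195, -1.38976697, -0.80808051]), 'torque': array([0.00957357, 0.02894445, 0.02213141]), 'grip_force': 24.965768018737435, 'width': 0.3369577683744499}
t 3.9 tcp [0.4006 0.2684 0.1265] shift cm [-10.76 -10.98   2.65] yaw-y 66.7 w 0.345
```

View pics/w2.png

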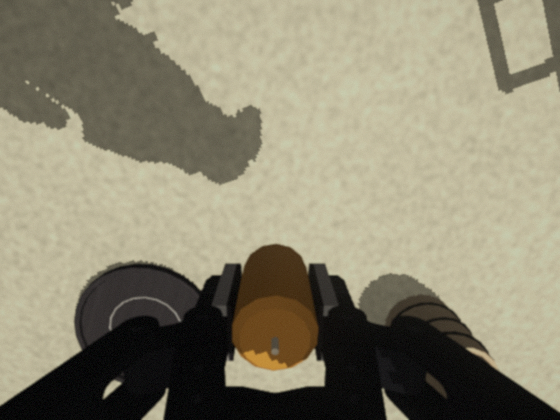

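Candle held and centred in the fingers. Next I look at the tray from beside it, with the tray in front of the tool.

```bash
python3 -c "
from h import *
go(.52,.097,.15)"
```

```text
t 3.9 tcp [0.4006 0.2684 0.1265] shift cm [-17.73 -11.04  -2.36] yaw-y 66.7 w 0.345
```

Call:
{"fn": "step_arm", "kwargs": {"motion": [[2.5, -4, -2.5, -2.4, 0], [2.5, -8, -5, -2.4, 0], [2.5, -12, -7.5, -2.4, 0], [2.5, -16, -10, -2.4, 0], [2.5, -17.7, -11, -2.4, 0], [2.5, -17.7, -11, -2.4, 0], [2.5, -17.7, -11, -2.4, 0], [2.5, -17.7, -11, -2.4, 0]]}}

```text
time: 4.7
tool_pos: [0.5198, 0.0989, 0.1511]
tcp_rot: [-0.632, -3.075, 0.001]
wrist_force: [0.3, -0.5, -0.3]
width: 0.341
grip_force: 25.1
```

```bash
cat > tray.py <<'E'
from h import *
s,im,d=shot('wrist','w3.png'); P=cloud('wrist',s,d)
c=np.array([.456,.125,.0])
near=(np.hypot(P[...,0]-c[0],P[...,1]-c[1])<.085)&(P[...,2]<.02)
m=((im.max(-1)<95)&near).astype(np.uint8)*255
m=cv2.morphologyEx(m,cv2.MORPH_CLOSE,np.ones((25,25)))
cs=max(cv2.findContours(m,0,2)[0],key=cv2.contourArea)[:,0]
W=np.array([onplane('wrist',s,u,v,.008)[:2] for u,v in cs])*1000
print(len(cs),cv2.minEnclosingCircle(W.astype(np.float32)),cv2.fitEllipse(W.astype(np.float32)))
E
python3 tray.py
```

```text
233 ((455.78759765625, 123.60336303710938), 59.737754821777344) ((455.6768493652344, 123.76914978027344), (117.61890411376953, 118.54348754882812), 152.59242248535156)
```

View pics/w3.png

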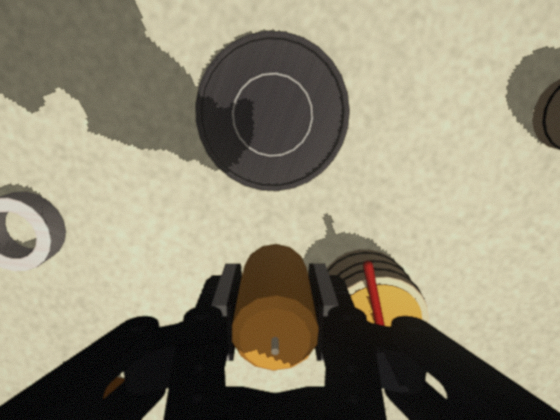

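Tray at (272,111) in the picture, clear. Its centre is (0.456, 0.124), and both cameras agree.

```bash
python3 -c "
from h import *
go(.456,.124,.014)"
```

```text
t 4.8 tcp [0.5199 0.0991 0.1514] shift cm [ 6.83 -0.22 13.75] yaw-y 66.8 w 0.348
```

Call:
{"fn": "step_arm", "kwargs": {"motion": [[2.5, 3, -0.2, 0, 0], [2.5, 6, -0.2, 0, 0], [2.5, 6.8, -0.2, 4, 0], [2.5, 6.8, -0.2, 8, 0], [2.5, 6.8, -0.2, 11, 0], [2.5, 6.8, -0.2, 12, 0], [2.5, 6.8, -0.2, 12, 0], [2.5, 6.8, -0.2, 12, 0], [2.5, 6.8, -0.2, 12, 0], [2.5, 6.8, -0.2, 12, 0]]}}

```text
time: 5.75
tool_pos: [0.4595, 0.1236, 0.034]
tcp_rot: [0.633, 3.074, 0.002]
wrist_force: [-0.1, 0.5, -0.8]
width: 0.344
grip_force: 25.0
```

```bash
python3 -c "
from h import *
go(.456,.124,.014)"
```

```text
t 5.8 tcp [0.4595 0.1236 0.034 ] shift cm [ 0.34 -0.11  2.  ] yaw-y 66.7 w 0.344
```

Call:
{"fn": "step_arm", "kwargs": {"motion": [[2.5, 0.3, -0.1, 0.6, 0], [2.5, 0.3, -0.1, 1.1, 0], [2.5, 0.3, -0.1, 1.5, 0], [2.5, 0.3, -0.1, 1.7, 0], [2.5, 0.3, -0.1, 1.8, 0], [2.5, 0.3, -0.1, 1.8, 0], [2.5, 0.3, -0.1, 1.8, 0], [2.5, 0.3, -0.1, 1.8, 0]]}}

```text
time: 6.55
tool_pos: [0.4548, 0.1235, 0.0143]
tcp_rot: [0.633, 3.077, 0.0]
wrist_force: [0.4, -0.0, -0.7]
width: 0.342
grip_force: 25.1
```

Call:
{"fn": "step_arm", "kwargs": {"motion": [[2.5, 0, 0, 0.1, 0], [2.5, 0, 0, 0.1, 0], [2.5, 0, 0, 0.1, 0]]}}

```text
time: 6.85
tool_pos: [0.4549, 0.1236, 0.0141]
tcp_rot: [0.633, 3.077, 0.0]
wrist_force: [-2.6, -1.1, 6.0]
width: 0.345
grip_force: 25.8
```

Contact at about 6 N. I release and rise.

Call:
{"fn": "step_arm", "kwargs": {"motion": [[3.3, 0, 0, 0, 0], [3.6, 0, 0, 0, 0], [4.5, 0, 0, 0, 0], [6, 0, 0, 0, 0], [6, 0, 0, 0, 0], [6, 0, 0, -3, 0], [8, 0, 0, -7, 0], [8.5, 0, 0, -11, 0], [8.5, 0, 0, -15, 0], [8.5, 0, 0, -18, 0], [8.5, 0, 0, -18, 0], [8.5, 0, 0, -18, 0]]}}

```text
time: 8.05
tool_pos: [0.4552, 0.1237, 0.194]
tcp_rot: [0.633, 3.075, 0.001]
wrist_force: [-0.9, -0.8, -0.8]
width: 1.0
grip_force: 0.0
```

```bash
cat > circ.py <<'E'
from h import *
import sys
def disc(s,d,P,c,zlo,zhi,rad=.045):
    q=P[(d>0)&(np.hypot(P[...,0]-c[0],P[...,1]-c[1])<rad)&(P[...,2]>zlo)&(P[...,2]<zhi)]
    print(len(q),q.mean(0).round(4),cv2.minEnclosingCircle((q[:,:2]*1000).astype(np.float32)))
E
python3 - <<'E'
from circ import *
s,im,d=shot('wrist'); P=cloud('wrist',s,d)
disc(s,d,P,(.456,.124),.051,.058)
go(.549,.343,.2)
E
sed -i 's/w3.png/w4.png/' tray.py; python3 tray.py
```

```text
967 [0.4543 0.1242 0.0555] ((455.17706298828125, 123.7016830444336), 14.998900413513184)
t 8.1 tcp [0.4542 0.1234 0.1926] shift cm [-0.04 23.92 -0.76] yaw-y 66.7 w 0.994
188 ((443.11328125, 124.36329650878906), 72.03290557861328) ((447.8282775878906, 123.52961730957031), (113.04541015625, 142.19398498535156), 91.92411804199219)
```

Candle placed at (0.455, 0.124). Next, the sleeve.

Call:
{"fn": "step_arm", "kwargs": {"motion": [[8.5, 0, 4, -0.8, 0], [8.5, 0, 9, -0.8, 0], [8.5, 0, 14, -0.8, 0], [8.5, 0, 19, -0.8, 0], [8.5, 0, 23, -0.8, 0], [8.5, 0, 23.9, -0.8, 0], [8.5, 0, 23.9, -0.8, 0], [8.5, 0, 23.9, -0.8, 0], [8.5, 0, 23.9, -0.8, 0]]}}

```text
time: 9.05
tool_pos: [0.5483, 0.3414, 0.2005]
tcp_rot: [-0.634, -3.076, 0.002]
wrist_force: [0.9, -0.7, -0.1]
width: 0.996
grip_force: 0.0
```

```bash
python3 - <<'E'
from circ import *
s,im,d=shot('wrist','w5.png'); P=cloud('wrist',s,d)
disc(s,d,P,(.549,.343),.067,.075)
go(.549,.343,.022)
E
```

```text
1119 [0.5462 0.3413 0.0707] ((546.7650756835938, 340.9441223144531), 29.062274932861328)
t 9.1 tcp [0.5485 0.3415 0.201 ] shift cm [ 0.    0.18 17.9 ] yaw-y 66.7 w 0.993
```

View pics/w5.png

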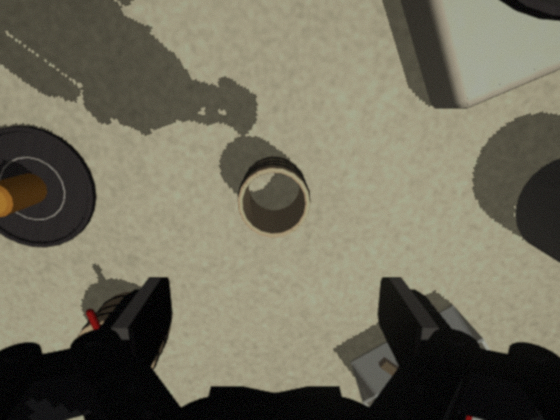

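Sleeve at (274,202), about 1 mm off the tool axis. I descend and grip.

Call:
{"fn": "step_arm", "kwargs": {"motion": [[8.5, 0.1, -0.1, 5, 0], [8.5, 0.1, -0.1, 9, 0], [8.5, 0.1, -0.1, 12, 0], [8.5, 0.1, -0.1, 15, 0], [8.5, 0.1, -0.1, 17, 0], [8.5, 0.1, -0.1, 17.9, 0], [8.5, 0.1, -0.1, 17.9, 0], [8.5, 0.1, -0.1, 17.9, 0], [7, 0.1, -0.1, 17.9, 0], [6.2, 0.1, -0.1, 17.9, 0], [5.8, 0.1, -0.1, 17.9, 0], [5.4, 0.1, -0.1, 17.9, 0], [5.4, 0.1, -0.1, 17.9, 0], [5.4, 0.1, -0.1, 17.9, 0], [5.4, 0.1, -0.1, 17.9, 0]], "force": 30}}

```text
time: 10.6
tool_pos: [0.5488, 0.3431, 0.0242]
tcp_rot: [0.632, 3.075, 0.002]
wrist_force: [-0.8, -1.7, 5.6]
width: 0.684
grip_force: 30.8
```

Call:
{"fn": "step_arm", "kwargs": {"motion": [[5.4, 0, 0, -3, 0], [5.4, 0, 0, -7, 0], [5.4, 0, 0, -11, 0], [5.4, 0, 0, -14, 0], [5.4, 0, 0, -14, 0], [5.4, 0, 0, -14, 0], [5.4, 0, 0, -14, 0]]}}

```text
time: 11.3
tool_pos: [0.5464, 0.342, 0.1602]
tcp_rot: [-0.632, -3.075, 0.003]
wrist_force: [-0.6, -0.1, -1.3]
width: 0.685
grip_force: 32.7
```

```bash
cat > held.py <<'E'
from h import *
def held(s,im,d,r,band=5,ref=None):
    T=tool(s,cloud('wrist',s,d)); q=T[(d>0)&(np.hypot(T[...,0],T[...,1])<r+6)&(T[...,2]>-70)&(T[...,2]<80)&(im.min(-1)>40)]
    print('z',np.percentile(q[:,2],[1,5,50,95]),len(q))
    return q
E
python3 - <<'E'
from held import *
s,im,d=shot('wrist','w6.png'); q=held(s,im,d,29)
z0=np.percentile(q[:,2],2); t=q[q[:,2]<z0+6]; print(z0,cv2.minEnclosingCircle(t[:,:2].astype(np.float32)),cv2.fitEllipse(cv2.convexHull(t[:,:2].astype(np.float32))))
go(.4553,.124,.14)
E
```

```text
z [-47.70810276 -47.19325798 -30.30945052  15.60252151] 16460
-47.51881723076202 ((7.46809196472168, 0.07388811558485031), 33.49945068359375) ((3.5902514457702637, 0.38372117280960083), (51.43201446533203, 67.34232330322266), 179.60604858398438)
t 11.3 tcp [0.5462 0.3418 0.1597] shift cm [ -0.25 -23.59   2.05] yaw-y 66.8 w 0.683
```

View pics/w6.png

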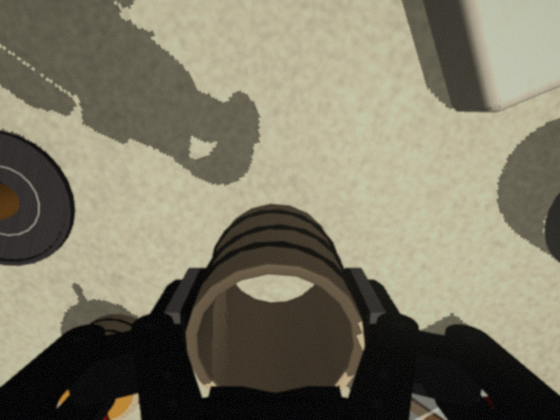

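Sleeve held, upright. I move over the tray and measure the rim's front edge there.

Call:
{"fn": "step_arm", "kwargs": {"motion": [[5.4, -0.1, -4, 1, 0], [5.4, -0.2, -8, 2, 0], [5.4, -0.2, -12, 2, 0], [5.4, -0.2, -16, 2, 0], [5.4, -0.2, -20, 2, 0], [5.4, -0.2, -23, 2, 0], [5.4, -0.2, -23.6, 2, 0], [5.4, -0.2, -23.6, 2, 0], [5.4, -0.2, -23.6, 2, 0], [5.4, -0.2, -23.6, 2, 0]]}}

```text
time: 12.35
tool_pos: [0.4569, 0.1259, 0.1421]
tcp_rot: [-0.632, -3.077, -0.0]
wrist_force: [-0.2, 0.2, -1.1]
width: 0.679
grip_force: 32.9
```

```bash
python3 - <<'E'
from held import *
s,im,d=shot('wrist'); q=held(s,im,d,29)
z0=np.percentile(q[:,2],5)
for k in (1,2,4):
    t=q[q[:,2]<z0+k]
    b=[(yy,t[(abs(t[:,1]-yy)<1.5),0].max()) for yy in (-16,-8,0,8,16) if (abs(t[:,1]-yy)<1.5).any()]
    print(k,[(yy,round(x-np.sqrt(29**2-yy*yy),1)) for yy,x in b], t[:,1].min(),t[:,1].max())
w=q[(q[:,2]>z0+8)&(q[:,0]>0)]; r=w[:,:2]
from scipy.optimize import least_squares
o=least_squares(lambda c:np.hypot(*(r-c).T)-29,[0,0],loss='soft_l1'); print('wall fit',o.x,len(r))
go(.4553,.124,.055)
E
```

```text
z [-47.65877806 -47.11329513 -29.11369139  13.77224769] 22354
1 [(-16, np.float64(1.5)), (-8, np.float64(0.9)), (0, np.float64(1.0)), (8, np.float64(1.6)), (16, np.float64(2.1))] -32.63455617906518 32.68619354781619
2 [(-16, np.float64(1.5)), (-8, np.float64(0.9)), (0, np.float64(1.0)), (8, np.float64(1.6)), (16, np.float64(2.1))] -32.63455617906518 32.68619354781619
4 [(-16, np.float64(1.5)), (-8, np.float64(1.1)), (0, np.float64(1.1)), (8, np.float64(1.6)), (16, np.float64(2.1))] -33.37687102536578 33.42420967244806
wall fit [0.70686367 0.20017207] 3935
t 12.4 tcp [0.4569 0.1259 0.1421] shift cm [ 0.07 -0.24  8.71] yaw-y 66.8 w 0.681
```

Call:
{"fn": "step_arm", "kwargs": {"motion": [[5.4, 0, -0.2, 2, 0], [5.4, 0, -0.2, 3, 0], [5.4, 0, -0.2, 4, 0], [5.4, 0, -0.2, 5.5, 0], [5.4, 0, -0.2, 7, 0], [5.4, 0, -0.2, 8.5, 0], [5.4, 0, -0.2, 9.7, 0], [5.4, 0, -0.2, 10.5, 0], [5.4, 0, -0.2, 10.8, 0], [5.4, 0, -0.2, 10.8, 0], [5.4, 0, -0.2, 10.8, 0], [5.4, 0, -0.2, 10.8, 0], [5.4, 0, -0.2, 10.8, 0]]}}

```text
time: 13.7
tool_pos: [0.4562, 0.1232, 0.0349]
tcp_rot: [0.633, 3.076, 0.001]
wrist_force: [0.1, 0.3, -0.6]
width: 0.683
grip_force: 32.9
```

```bash
python3 - <<'E'
from held import *
go(.4555,.124,.029)
E
```

```text
t 13.7 tcp [0.4562 0.1232 0.0349] shift cm [0.09 0.04 0.59] yaw-y 66.7 w 0.683
```

Call:
{"fn": "step_arm", "kwargs": {"motion": [[5.4, 0, 0, 0.2, 0], [5.4, 0, 0, 0.4, 0], [5.4, 0, 0, 0.5, 0], [5.4, 0, 0, 0.5, 0], [5.4, 0, 0, 0.5, 0], [5.4, 0, 0, 0.5, 0]]}}

```text
time: 14.3
tool_pos: [0.4556, 0.1231, 0.0292]
tcp_rot: [-0.633, -3.077, 0.0]
wrist_force: [-0.4, 0.7, -0.9]
width: 0.683
grip_force: 32.9
```

Call:
{"fn": "step_arm", "kwargs": {"motion": [[5.4, 0, 0, 0.1, 0], [5.4, 0, 0, 0.1, 0], [5.4, 0, 0, 0.1, 0]]}}

```text
time: 14.6
tool_pos: [0.4556, 0.1231, 0.0291]
tcp_rot: [-0.633, -3.077, 0.0]
wrist_force: [-3.7, -1.2, 7.8]
width: 0.682
grip_force: 33.4
```

Call:
{"fn": "step_arm", "kwargs": {"motion": [[6.2, 0, 0, 0, 0], [6.6, 0, 0, 0, 0], [7.5, 0, 0, 0, 0], [8.5, 0, 0, 0, 0], [8.5, 0, 0, 0, 0], [8.5, 0, 0, 0, 0], [8.5, 0, 0, -2, 0], [8.5, 0, 0, -6, 0], [8.5, 0, 0, -11, 0], [8.5, 0, 0, -16, 0], [8.5, 0, 0, -18, 0], [8.5, 0, 0, -18, 0], [8.5, 0, 0, -18, 0]]}}

```text
time: 15.9
tool_pos: [0.4555, 0.1231, 0.2082]
tcp_rot: [0.633, 3.077, 0.0]
wrist_force: [-0.7, -0.6, -0.9]
width: 0.993
grip_force: 0.0
```

```bash
python3 - <<'E'
from circ import *
s,im,d=shot('wrist'); P=cloud('wrist',s,d)
disc(s,d,P,(.456,.124),.072,.082)
disc(s,d,P,(.456,.124),.050,.061,.022)
go(.46,-.104,.2)
E
```

```text
1102 [0.4544 0.1237 0.0756] ((454.7132873535156, 123.79441833496094), 28.81725311279297)
901 [0.4542 0.1241 0.0554] ((455.0968322753906, 123.8900375366211), 14.989480972290039)
t 15.9 tcp [0.4546 0.1229 0.2069] shift cm [ -9.45 -20.64   0.7 ] yaw-y 66.7 w 0.996
```

Sleeve and candle are concentric at (0.455, 0.124). Next, the collar.

Call:
{"fn": "step_arm", "kwargs": {"motion": [[8.5, -2, -4, 0.7, 0], [8.5, -4, -8, 0.7, 0], [8.5, -6, -12, 0.7, 0], [8.5, -8, -17, 0.7, 0], [8.5, -9.5, -20.6, 0.7, 0], [8.5, -9.5, -20.6, 0.7, 0], [8.5, -9.5, -20.6, 0.7, 0], [8.5, -9.5, -20.6, 0.7, 0], [8.5, -9.5, -20.6, 0.7, 0]]}}

```text
time: 16.85
tool_pos: [0.4612, -0.1022, 0.2004]
tcp_rot: [-0.63, -3.076, -0.001]
wrist_force: [-0.1, -0.4, 0.2]
width: 0.996
grip_force: 0.0
```

```bash
python3 - <<'E'
from circ import *
s,im,d=shot('wrist','w7.png'); P=cloud('wrist',s,d)
disc(s,d,P,(.46,-.104),.02,.03)
go(.4603,-.104,.0)
E
```

```text
2264 [ 0.4571 -0.1063  0.0249] ((458.298095703125, -106.7985610961914), 31.99811363220215)
t 16.9 tcp [ 0.4614 -0.1022  0.2008] shift cm [ 1.000e-02 -2.100e-01  2.008e+01] yaw-y 66.9 w 0.995
```

View pics/w7.png

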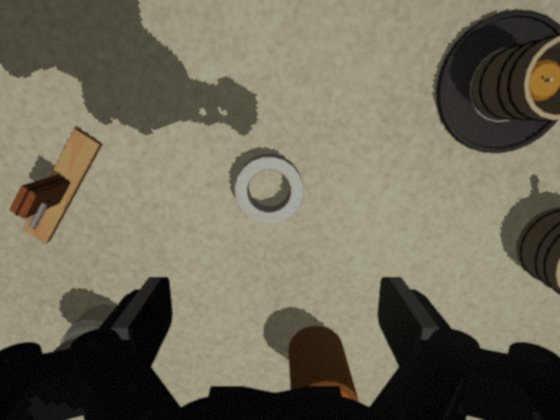

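Collar at (269,190), 5 mm off the tool axis. The wooden bar stands clear at (60,185).

Call:
{"fn": "step_arm", "kwargs": {"motion": [[8.5, 0.1, -0.5, 4, 0], [8.5, 0.1, -0.5, 8, 0], [8.5, 0.1, -0.5, 12, 0], [8.5, 0.1, -0.5, 16, 0], [8.5, 0.1, -0.5, 18.5, 0], [8.5, 0.1, -0.5, 19.5, 0], [8.5, 0.1, -0.5, 20, 0], [8.5, 0.1, -0.5, 20, 0], [8.5, 0.1, -0.5, 20, 0], [8.5, 0.1, -0.5, 20, 0]]}}

```text
time: 17.9
tool_pos: [0.4603, -0.1082, 0.0029]
tcp_rot: [0.632, 3.074, -0.0]
wrist_force: [-0.1, 0.1, 0.5]
width: 0.998
grip_force: 0.0
```

```bash
python3 -c "
from h import *
go(.4585,-.106,-.003)"
```

```text
t 17.9 tcp [ 0.4603 -0.1082  0.0029] shift cm [0.25 0.13 0.59] yaw-y 66.8 w 0.998
```

Call:
{"fn": "step_arm", "kwargs": {"motion": [[8.5, 0.1, 0.1, 0.4, 0], [8.5, 0.1, 0.1, 0.5, 0], [8.5, 0.1, 0.1, 0.5, 0], [7.5, 0.1, 0.1, 0.5, 0], [6.8, 0.1, 0.1, 0.5, 0], [6.4, 0.1, 0.1, 0.5, 0], [6, 0.1, 0.1, 0.5, 0], [6, 0.1, 0.1, 0.5, 0], [6, 0.1, 0.1, 0.5, 0], [6, 0.1, 0.1, 0.5, 0]], "force": 40}}

```text
time: 18.9
tool_pos: [0.4583, -0.1066, -0.0032]
tcp_rot: [-0.633, -3.077, 0.0]
wrist_force: [-2.6, 0.8, 5.0]
width: 0.738
grip_force: 42.7
```

Call:
{"fn": "step_arm", "kwargs": {"motion": [[6, 0, 0, -2, 0], [6, 0, 0, -5, 0], [6, 0, 0, -9, 0], [6, 0, 0, -13, 0], [6, 0, 0, -16, 0], [6, 0, 0, -17, 0], [6, 0, 0, -17, 0], [6, 0, 0, -17, 0], [6, 0, 0, -17, 0]]}}

```text
time: 19.8
tool_pos: [0.4564, -0.106, 0.1637]
tcp_rot: [-0.632, -3.073, -0.001]
wrist_force: [-1.3, 0.3, -1.5]
width: 0.738
grip_force: 44.6
```

```bash
python3 - <<'E'
from held import *
s,im,d=shot('wrist','w8.png'); T=tool(s,cloud('wrist',s,d))
q=T[(d>0)&(np.hypot(T[...,0],T[...,1])<38)&(abs(T[...,1])<26)&(T[...,2]>-50)&(T[...,2]<60)&(im.max(-1)>60)]
print(np.percentile(q[:,2],[1,10,30,50,70,90]),len(q))
z0=np.percentile(q[:,2],10); t=q[q[:,2]<z0+5]
A=np.c_[t[:,:2],np.ones(len(t))]; p=np.linalg.lstsq(A,t[:,2],rcond=None)[0]; print('plane tilt deg',np.degrees(p[:2]),p[2])
b=[(yy,t[(abs(t[:,1]-yy)<1.5),0].max()) for yy in (-16,-8,0,8,16)]
print([(yy,round(x-np.sqrt(32**2-yy*yy),1)) for yy,x in b])
go(.455,.124,.15)
E
```

```text
[-29.33848365 -28.74080249 -28.2562228  -27.87473438 -27.34741486
 -17.75316177] 13043
plane tilt deg [0.15189887 0.00826535] -27.92446885110343
[(-16, np.float64(0.4)), (-8, np.float64(0.0)), (0, np.float64(-0.3)), (8, np.float64(0.3)), (16, np.float64(1.0))]
t 19.9 tcp [ 0.4565 -0.1061  0.1638] shift cm [ 9.22 21.08  1.41] yaw-y 66.7 w 0.739
```

View pics/w8.png

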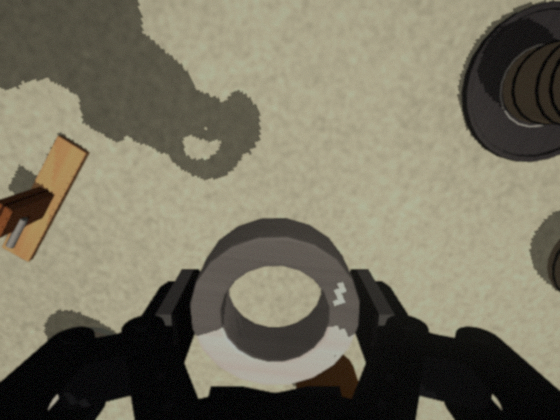

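Collar held flat (tilt 0.15°) and centred within 0.5 mm. I move above the sleeve.

Call:
{"fn": "step_arm", "kwargs": {"motion": [[6, 2, 4, 0, 0], [6, 4, 8, 0, 0], [6, 6, 13, 0, 0], [6, 8, 18, 0, 0], [6, 9.2, 21, 0, 0], [6, 9.2, 21.1, 3, 0], [6, 9.2, 21.1, 6, 0], [6, 9.2, 21.1, 7.5, 0], [6, 9.2, 21.1, 7.5, 0], [6, 9.2, 21.1, 7.5, 0], [6, 9.2, 21.1, 7.5, 0]]}}

```text
time: 20.95
tool_pos: [0.4578, 0.1237, 0.0921]
tcp_rot: [0.633, 3.076, 0.001]
wrist_force: [-0.4, -0.9, -0.8]
width: 0.741
grip_force: 44.7
```

```bash
python3 -c "
from h import *
go(.455,.124,.072)"
```

```text
t 20.9 tcp [0.4578 0.1237 0.0921] shift cm [ 0.27 -0.08  2.01] yaw-y 66.7 w 0.741
```

Call:
{"fn": "step_arm", "kwargs": {"motion": [[6, 0.2, -0.1, 0.6, 0], [6, 0.2, -0.1, 1.1, 0], [6, 0.2, -0.1, 1.5, 0], [6, 0.2, -0.1, 1.6, 0], [6, 0.2, -0.1, 1.6, 0], [6, 0.2, -0.1, 1.6, 0], [6, 0.2, -0.1, 1.6, 0]]}}

```text
time: 21.65
tool_pos: [0.4549, 0.1236, 0.0755]
tcp_rot: [0.633, 3.077, 0.0]
wrist_force: [0.6, 1.0, -1.0]
width: 0.736
grip_force: 44.7
```

```bash
python3 -c "
from h import *
go(.455,.124,.072)"
```

```text
t 21.6 tcp [0.4549 0.1236 0.0755] shift cm [0.01 0.04 0.35] yaw-y 66.8 w 0.736
```

Call:
{"fn": "step_arm", "kwargs": {"motion": [[6, 0, 0, 0.1, 0], [6, 0, 0, 0.2, 0], [6, 0, 0, 0.3, 0], [6, 0, 0, 0.3, 0], [6, 0, 0, 0.3, 0], [6, 0, 0, 0.3, 0]]}}

```text
time: 22.25
tool_pos: [0.4547, 0.1236, 0.0723]
tcp_rot: [0.633, 3.077, 0.0]
wrist_force: [-0.1, 0.8, -1.0]
width: 0.738
grip_force: 44.7
```

Call:
{"fn": "step_arm", "kwargs": {"motion": [[6, 0, 0, 0.1, 0], [6, 0, 0, 0.1, 0], [6, 0, 0, 0.1, 0]]}}

```text
time: 22.55
tool_pos: [0.4549, 0.1236, 0.0719]
tcp_rot: [0.633, 3.077, 0.0]
wrist_force: [-2.6, -0.7, 4.6]
width: 0.737
grip_force: 45.1
```

Contact. I release slowly and rise.

Call:
{"fn": "step_arm", "kwargs": {"motion": [[6.6, 0, 0, 0, 0], [7, 0, 0, 0, 0], [7.8, 0, 0, 0, 0], [8.5, 0, 0, 0, 0], [8.5, 0, 0, 0, 0], [8.5, 0, 0, 0, 0], [8.5, 0, 0, -2, 0], [8.5, 0, 0, -6, 0], [8.5, 0, 0, -11, 0], [8.5, 0, 0, -15, 0], [8.5, 0, 0, -15, 0], [8.5, 0, 0, -15, 0]]}}

```text
time: 23.75
tool_pos: [0.4556, 0.1237, 0.2227]
tcp_rot: [0.632, 3.074, 0.002]
wrist_force: [-0.2, 0.1, -0.5]
width: 0.997
grip_force: 0.0
```

```bash
python3 - <<'E'
from circ import *
s,im,d=shot('wrist'); P=cloud('wrist',s,d)
disc(s,d,P,(.456,.124),.095,.106)
s,a,d=shot('top'); h=cv2.cvtColor(a,cv2.COLOR_RGB2HSV)
roi=a[225:275,335:390]; m=((h[...,0]<25)&(h[...,1]>60)&(h[...,2]>80)).astype(np.uint8); z=np.zeros_like(m); z[225:275,335:390]=m[225:275,335:390]
cs=max(cv2.findContours(z,0,2)[0],key=cv2.contourArea)[:,0]; W=np.array([onplane('top',s,u,v,.008)[:2] for u,v in cs])*1000
print(cv2.minAreaRect(W.astype(np.float32)))
go(.385,-.285,.22)
E
```

```text
3160 [0.4539 0.1244 0.0998] ((455.1088562011719, 123.72673034667969), 31.9632568359375)
((381.341796875, -291.7381591796875), (31.685855865478516, 124.47014617919922), 31.77598762512207)
t 23.9 tcp [0.4537 0.1233 0.2199] shift cm [-9.810e+00 -4.023e+01  2.000e-02] yaw-y 66.7 w 0.992
```

Collar centred at (0.455, 0.124). Next, the wick bar: long axis at about 122°, so a +35° twist.

Call:
{"fn": "step_arm", "kwargs": {"motion": [[8.5, -2, -8, 0, 7], [8.5, -4, -16, 0, 14], [8.5, -6, -24, 0, 21], [8.5, -8, -32, 0, 28], [8.5, -9.8, -40.2, 0, 35], [8.5, -9.8, -40.2, 0, 35], [8.5, -9.8, -40.2, 0, 35], [8.5, -9.8, -40.2, 0, 35], [8.5, -9.8, -40.2, 0, 35], [8.5, -9.8, -40.2, 0, 35], [8.5, -9.8, -40.2, 0, 35], [8.5, -9.8, -40.2, 0, 35], [8.5, -9.8, -40.2, 0, 35], [8.5, -9.8, -40.2, 0, 35], [8.5, -9.8, -40.2, 0, 35]]}}

```text
time: 25.35
tool_pos: [0.3864, -0.2838, 0.2215]
tcp_rot: [1.527, 2.745, -0.0]
wrist_force: [0.5, 0.2, -0.9]
width: 0.992
grip_force: 0.0
```

```bash
cat > bar.py <<'E'
from h import *
def bar(fn,c0):
    s,im,d=shot('wrist',fn); P=cloud('wrist',s,d); h=cv2.cvtColor(im,cv2.COLOR_RGB2HSV)
    near=(d>0)&(np.hypot(P[...,0]-c0[0],P[...,1]-c0[1])<.08)
    b=near&(P[...,2]>.004)&(P[...,2]<.013)&(h[...,1]>90)&(h[...,0]<25)
    b=cv2.morphologyEx(b.astype(np.uint8),cv2.MORPH_OPEN,np.ones((3,3)))>0
    r=cv2.minAreaRect((P[b][:,:2]*1000).astype(np.float32)); print('bar',r)
    t=P[near&(P[...,2]>.055)&(P[...,2]<.066)&(h[...,0]<25)]; print('peg top',len(t),t.mean(0).round(4),cv2.minAreaRect((t[:,:2]*1000).astype(np.float32)))
E
python3 - <<'E'
from bar import *
bar('w9.png',(.383,-.29)); go(.383,-.29,.022)
E
```

```text
bar ((379.3707580566406, -293.4292297363281), (25.474721908569336, 119.14449310302734), 31.884925842285156)
peg top 477 [ 0.3794 -0.2923  0.061 ] ((379.70904541015625, -292.7517395019531), (13.472237586975098, 26.009010314941406), 30.935182571411133)
t 25.4 tcp [ 0.3864 -0.284   0.2215] shift cm [-0.33 -0.61 19.95] yaw-y 31.8 w 0.996
```

View pics/w9.png

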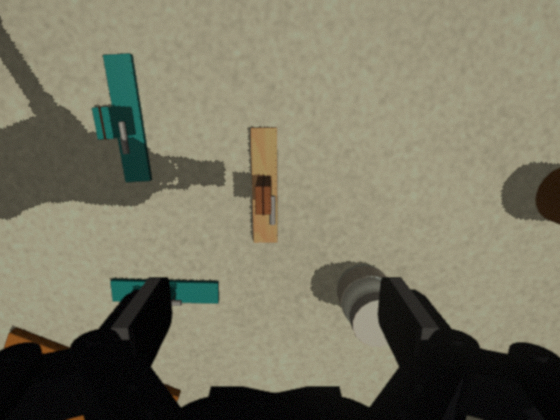

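The wooden bar is at (265,185) and lines up with the fingers. The turquoise ones are at (127,118) and (165,291). I descend on the peg.

Call:
{"fn": "step_arm", "kwargs": {"motion": [[8.5, -0.4, -1, 4, 0], [8.5, -0.4, -1, 8, 0], [8.5, -0.4, -1, 12, 0], [8.5, -0.4, -1, 16, 0], [8.5, -0.4, -1, 18.5, 0], [8.5, -0.4, -1, 19.8, 0], [8.5, -0.4, -1, 20, 0], [8.5, -0.4, -1, 20, 0], [8.5, -0.4, -1, 20, 0], [8.5, -0.4, -1, 20, 0]]}}

```text
time: 26.4
tool_pos: [0.3809, -0.2942, 0.023]
tcp_rot: [1.527, 2.741, -0.001]
wrist_force: [-0.6, -0.4, 0.1]
width: 0.996
grip_force: 0.0
```

```bash
python3 -c "
from h import *
go(.3797,-.2927,.019)"
```

```text
t 26.4 tcp [ 0.3809 -0.2942  0.023 ] shift cm [ 0.19 -0.02  0.4 ] yaw-y 31.8 w 0.996
```

Call:
{"fn": "step_arm", "kwargs": {"motion": [[8.5, 0.1, 0, 0.2, 0], [8.5, 0.1, 0, 0.2, 0], [6, 0.1, 0, 0.2, 0], [4, 0.1, 0, 0.2, 0], [3, 0.1, 0, 0.2, 0], [2.2, 0.1, 0, 0.2, 0], [1.8, 0.1, 0, 0.2, 0], [1.5, 0.1, 0, 0.2, 0], [1.2, 0.1, 0, 0.2, 0], [1, 0.1, 0, 0.2, 0], [1, 0.1, 0, 0.2, 0], [1, 0.1, 0, 0.2, 0], [1, 0.1, 0, 0.2, 0]], "force": 30}}

```text
time: 27.7
tool_pos: [0.3792, -0.2923, 0.0193]
tcp_rot: [1.529, 2.744, -0.0]
wrist_force: [0.9, -0.1, 0.4]
width: 0.152
grip_force: 29.4
```

Call:
{"fn": "step_arm", "kwargs": {"motion": [[1, 0, 0, -2, 0], [1, 0, 0, -6, 0], [1, 0, 0, -10, 0], [1, 0, 0, -14, 0], [1, 0, 0, -16, 0], [1, 0, 0, -16, 0], [1, 0, 0, -16, 0], [1, 0, 0, -16, 0]]}}

```text
time: 28.5
tool_pos: [0.3779, -0.2913, 0.1772]
tcp_rot: [-1.527, -2.741, -0.001]
wrist_force: [0.6, 0.2, -1.0]
width: 0.162
grip_force: 29.3
```

```bash
python3 - <<'E'
from h import *
s,im,d=shot('wrist','w10.png'); T=tool(s,cloud('wrist',s,d)); h=cv2.cvtColor(im,cv2.COLOR_RGB2HSV)
b=(d>0)&(T[...,2]>-10)&(T[...,2]<35)&(abs(T[...,0])<90)&(abs(T[...,1])<40)&(h[...,0]<25)&(h[...,1]>80)
b=cv2.morphologyEx(b.astype(np.uint8),cv2.MORPH_OPEN,np.ones((3,3)))>0
q=T[b]; print(q.min(0),q.max(0),np.percentile(q[:,2],[5,50,95]))
f=q[q[:,0]>20]; A=np.c_[f[:,:2],np.ones(len(f))]; p=np.linalg.lstsq(A,f[:,2],rcond=None)[0]; print('tilt',np.degrees(p[:2]),p[2]); print(cv2.minAreaRect(f[:,:2].astype(np.float32)))
go(.455,.1238,.2)
E
```

```text
[-60.983823   -12.81733793  -9.990278  ] [59.21078332 13.20218489 15.00554113] [ 0.96447482 10.17561585 11.28337312]
tilt [0.34802019 0.124374  ] 10.033318940025431
((39.60572052001953, 0.18173503875732422), (25.966163635253906, 39.20524978637695), 89.8143310546875)
t 28.6 tcp [ 0.3779 -0.2912  0.177 ] shift cm [31.24 28.4  -2.21] yaw-y 31.7 w 0.162
```

View pics/w10.png

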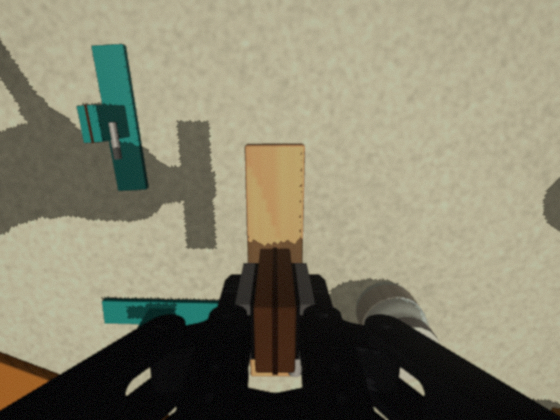

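Bar held level (tilt 0.3°), 1 mm off centre along its length. I carry it over the collar.

Call:
{"fn": "step_arm", "kwargs": {"motion": [[1, 1, 1, -2.2, 0], [1, 4, 4, -2.2, 0], [1, 7.5, 7, -2.2, 0], [1, 11, 10, -2.2, 0], [1, 14.5, 13, -2.2, 0], [1, 18, 16, -2.2, 0], [1, 21.5, 19, -2.2, 0], [1, 25, 22.5, -2.2, 0], [1, 28.5, 26, -2.2, 0], [1, 31.3, 28.4, -2.2, 0], [1, 31.3, 28.4, -2.2, 0], [1, 31.3, 28.4, -2.2, 0], [1, 31.3, 28.4, -2.2, 0], [1, 31.3, 28.4, -2.2, 0], [1, 31.3, 28.4, -2.2, 0]]}}

```text
time: 30.05
tool_pos: [0.4558, 0.1221, 0.2011]
tcp_rot: [-1.532, -2.743, 0.001]
wrist_force: [0.1, -0.3, -0.2]
width: 0.162
grip_force: 29.5
```

```bash
python3 -c "
from h import *
go(.4546,.1245,.1183)"
```

```text
t 30.1 tcp [0.4558 0.1221 0.2011] shift cm [0.26 0.03 8.28] yaw-y 31.6 w 0.162
```

Call:
{"fn": "step_arm", "kwargs": {"motion": [[1, 0.2, 0, 2, 0], [1, 0.2, 0, 4, 0], [1, 0.2, 0, 5.5, 0], [1, 0.2, 0, 6.7, 0], [1, 0.2, 0, 7.3, 0], [1, 0.2, 0, 7.5, 0], [1, 0.2, 0, 7.5, 0], [1, 0.2, 0, 7.5, 0], [1, 0.2, 0, 7.5, 0]]}}

```text
time: 30.95
tool_pos: [0.4555, 0.1251, 0.1271]
tcp_rot: [1.528, 2.743, 0.002]
wrist_force: [0.5, 0.4, -0.2]
width: 0.157
grip_force: 29.5
```

```bash
python3 -c "
from h import *
go(.4546,.1245,.1183)"
```

```text
t 30.9 tcp [0.4555 0.1251 0.1271] shift cm [-0.01 -0.11  0.88] yaw-y 31.8 w 0.157
```

Call:
{"fn": "step_arm", "kwargs": {"motion": [[1, 0, -0.1, 0.3, 0], [1, 0, -0.1, 0.5, 0], [1, 0, -0.1, 0.7, 0], [1, 0, -0.1, 0.8, 0], [1, 0, -0.1, 0.8, 0], [1, 0, -0.1, 0.8, 0], [1, 0, -0.1, 0.8, 0]]}}

```text
time: 31.65
tool_pos: [0.4541, 0.1245, 0.1183]
tcp_rot: [1.529, 2.744, 0.0]
wrist_force: [0.4, 0.3, 0.6]
width: 0.164
grip_force: 29.6
```

Call:
{"fn": "step_arm", "kwargs": {"motion": [[1, 0, 0, 0.1, 0], [1, 0, 0, 0.1, 0], [1, 0, 0, 0.1, 0]]}}

```text
time: 31.95
tool_pos: [0.4542, 0.1246, 0.1183]
tcp_rot: [1.529, 2.744, 0.0]
wrist_force: [-2.5, -0.5, 6.7]
width: 0.16
grip_force: 30.5
```

Call:
{"fn": "step_arm", "kwargs": {"motion": [[1.8, 0, 0, 0, 0], [2.2, 0, 0, 0, 0], [3, 0, 0, 0, 0], [4.5, 0, 0, 0, 0], [6, 0, 0, 0, 0], [6, 0, 0, 0, 0], [6, 0, 0, -2, 0], [6, 0, 0, -6, 0], [6, 0, 0, -10, 0], [6, 0, 0, -13, 0], [6, 0, 0, -13, 0], [6, 0, 0, -13, 0]]}}

```text
time: 33.15
tool_pos: [0.4545, 0.1246, 0.248]
tcp_rot: [1.528, 2.743, 0.002]
wrist_force: [0.1, -0.1, -0.2]
width: 0.701
grip_force: 0.0
```

```bash
python3 - <<'E'
from circ import *
s,im,d=shot('wrist'); P=cloud('wrist',s,d)
disc(s,d,P,(.455,.124),.152,.165,.03)
q=P[(d>0)&(np.hypot(P[...,0]-.455,P[...,1]-.124)<.07)&(P[...,2]>.104)&(P[...,2]<.112)]; print(cv2.minAreaRect((q[:,:2]*1000).astype(np.float32)))
_,b,_=shot('side'); cv2.imwrite('pics/s2.png',cv2.resize(b[150:420,110:350],(640,720))[:600,:,::-1])
E
```

```text
789 [0.4539 0.1249 0.1597] ((454.38006591796875, 123.90133666992188), 14.280498504638672)
((454.6728210449219, 123.81901550292969), (26.072559356689453, 119.4111557006836), 31.78643035888672)
```

View pics/s2.png

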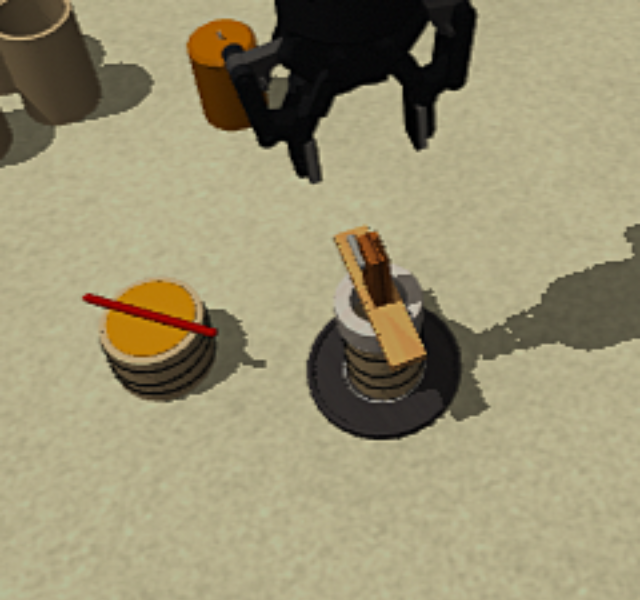

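The stack is complete and centred at (0.4547, 0.1238), with the bar across the collar and the peg upright. The gripper is clear of everything, so I hand in.

```bash
python3 -c "
from workcell import bot
print(bot.finish_job())"
```

```text
the job is handed in; nothing more can be done
None
```

The candle, sleeve, collar and wick bar are set on the tray in that order, each measured within about 2 mm of its centre; no bystander was touched, and the job was handed in at about 33 s.

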